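Raise the bottle stage by one notch

TASK

Two notched column stands are on the bench. Take the one whose carriage has the square tray with the bottle, lift the carriage by its knob to the next higher notch, just one, and let go so that it hangs there on its own pawl with the bottle still standing in the tray. Leave the other stand, the one with the ring, as it is.

Things in the scene. Friction and masses are not known exactly. Their poses are not given: they have to be found in the camera images.
- stage_knob (a point): Black round knob of the tray carriage, 28 mm across, 32 mm tall, on a 12 mm stem; grip its sides from above at any yaw. Point on its axis, 14 mm below its top, 149 mm above the bench at the start, 70 mm above the arm that bears it. Rises with the carriage, does not turn. z up; +y points level to the column (axis 85 mm away, top 205 mm above the bench) and on to the tray (centre 173 mm away).
- stage (a joint): Height of the tray carriage on its column, m, upward: 0 = notch where it hangs at the start, 0.040 = next notch, 0.080 = the one after, stop at 0.095. Weighs 0.38 kg without bottle, light friction. A sprung pawl yields going up and catches once a notch is passed by about 1 mm; let go, the carriage falls to the last notch passed and cannot go below it.
- bottle: White plastic reagent bottle with a blue cap, 48 mm across, 105 mm tall, about 75 g, standing loose in the square tray (90 mm outside, rim 10 mm high) of the tray carriage; origin at the centre of its underside, z up along the bottle.
- ring_knob (a point): The same point on the same knob of the other stand, which carries an empty steel ring (84 mm across) in place of the tray; its carriage hangs one notch higher. Not to be moved.
Mind the look-alikes: they are no part of the job. What is shaped like the bottle but pink or yellow is not meant.

How it is judged:
At the end, for the whole second after the job is handed in: The tray carriage rests on the notch next above the one it started on (joint between 0.034 and 0.046 m), still, let go; the bottle stands in the tray within 10 degrees of upright; the ring carriage is within 15 mm of its starting height (value of joint stage between 0.034 and 0.046 m and velocity of joint stage between -0.01 and 0.01 m/s and z of bottle in the frame of stage_knob between -0.082 and -0.066 m and y of bottle in the frame of stage_knob between 0.128 and 0.218 m and angle between bottle's own z axis and vertical below 0.17 rad and distance of ring_knob from where it was at the start of the episode below 0.015 m); the robot touches nothing.
It fails at once if the bottle is tipped over or leaves the tray (angle between bottle's own z axis and vertical above 0.5 rad or z of bottle in the frame of stage_knob below -0.1 m).
It fails at once if the ring carriage is moved by more than 20 mm (distance of ring_knob from where it was at the start of the episode above 0.02 m).
It also fails if it takes over 32 s, if anything falls off the work surface, if the arm or the gripper's body presses on something with over 40 N, if the wrist force passes 120 N, or if a joint passes its speed limit or range.

ROBOT

A 7-joint arm with a two-finger parallel gripper is mounted at the origin on a cart in front of the work surface, level with it; the furniture and walls round the work are solid. World frame = base frame: x ahead of the robot, y to its left, z up, the work surface at z = 0. Lengths are in m, angles in rad, forces in N, time in s.
With the tool pointing down it reaches from about 0.4 to 0.85 m from the base axis. Payload 4.5 kg.
Tool frame: the origin (TCP) lies on the mounting face of the last link; the fingertips stand 166 mm ahead of it and the grasp point (between the pads) lies 147 mm ahead of it; z points along the fingers, y is the line along which they close (so a half turn about z gives the same grasp; the last joint's range is limited). The gripper opens to 88 mm and grips with 3 to 60 N. Pads are 18 mm wide; open, the fingers measure 123 mm over their backs; the gripper's body (75 mm by 187 mm) begins 45 mm behind the grasp point.
Start: joints at [-1.294, 0.689, -0.195, 1.565, 0.157, 0.902, -0.215], TCP at [0.15, 0.607, 0.405] pointing down, gripper open.
Joint ranges: [-3.01, 3.01], [-0.46, 2.08], [-1.47, 1.51], [0.13, 2.56], [-1, 4.14], [0.04, 2.09], [-2.66, 2.66]. Speed limits (rad/s): [2.57, 2.57, 3.14, 3.14, 3.14, 3.14, 3.14].

INTERFACE

Orientations are given as a unit quaternion [x, y, z, w].
In Python, from plant import r, snapshot gives the robot as it stands. The module is installed in compiled form; this text tells all that it offers.
- The arm moves only by the tool move_arm, never from a script. Its argument "rows" is a list of rows, each a list of 5 numbers: the shift along the tool's x, y, z in m, then the turn about the tool's z in rad, then the finger opening in m, from 0 to 0.0881. In form: [[dx, dy, dz, spin, claw], ...]. A call has 1 to 10 rows; each row shifts and turns the commanded pose from where the row before left it, along the tool's axes as they then stand; what a row does not reach is not made up. A row lasts 1/12 s, in which the tool goes at most 41.7 mm and 7.16 degrees, less where a joint would pass 70% of its speed; a pose out of reach is approached as far as the arm can. A call with a gripper value outside its range is refused whole. The fingers move at their own pace and stop on an object; "newtons" is the grip in N (left out, the last holds). Time passes only in rows, so rows that do not move let the fingers close. It gives the time, the measured TCP pose, the force, the opening and the grip force at its end, in the units of the state.
- r.get_state(): the state, without advancing time (a new reading comes with each control period).
- snapshot(name): name is "scene" or "top" or "wrist"; returns a dict with "color" (400x640x3 uint8, red, green, blue), "depth" (400x640 float32, m along the optical axis (not along the pixel's ray), 0 where there is no reading), "mtx" (3x3 intrinsics, pixels), "dist" ([k1, k2, p1, p2, k3] as OpenCV has them; the pictures are not rectified), "eye" and "orientation" of the camera in the world. Camera axes: x right, y up, looking along -z (the intrinsics and any distortion apply to the point x, -y, -z); pixel columns grow to the right and rows downward; lengths in m; the calibration is good to about 2 mm. A picture is of the moment at which its call begins.
- r.finish_job(): hands the job in; it is judged then, once.
The state is a dict: "clock": time; "q": joint angles; "qd": joint speeds; "joint_torque": joint torques, N m; "tool_pos": TCP position; "eef_rot": TCP orientation; "contact_force": force on the tool from outside, world axes, zero at the start; "moment": the same for the moment, N m; "opening": opening from 0.0 (shut) to 1.0 (fully open); "finger_force": force on a finger pad.
Only numpy, scipy, OpenCV 4.12 (cv2) and the standard library are available. Lean on these libraries where they do the work, as an engineer would, in place of code of your own. Each camera call takes 0.05 s, during which the arm holds its last target. There are 200 camera calls.

## Working session

There is one attempt and no reset: what is moved stays moved. The work goes in short steps, Python scripts to look and compute and a tool call to move; the robot and the scene stay as the last step left them, time stands still between calls to the robot, and variables do not carry over. Pictures are saved under pics/ and viewed, at most 10 in all, crops included, and the job is handed in when it is done.

Besides the shell and the picture viewer there is one more tool, called after ">>>" by a JSON object that holds its "api" and its "payload", one argument or row to a line. move_arm: Moves the arm, as the interface text tells. Its arguments: {"type":"object","properties":{"rows":{"type":"array"},"newtons":{"type":"number"}},"required":["rows"]}

```bash
mkdir -p pics; cat > h.py <<'E'
import numpy as np, cv2, pickle
from scipy.spatial.transform import Rotation as R
from plant import r, snapshot
def snap(n,f):
    s=snapshot(n); cv2.imwrite(f'pics/{f}.png',s['color'][:,:,::-1]); pickle.dump(s,open(f'pics/{f}.pkl','wb')); return s
def ld(f): return pickle.load(open(f'pics/{f}.pkl','rb'))
def rot(s):
    o=np.array(s['orientation']); return R.from_quat(o).as_matrix() if o.size==4 else o.reshape(3,3)
def world(s,uv,d):
    uv=np.array(uv,float).reshape(-1,1,2)
    n=cv2.undistortPoints(uv,np.array(s['mtx']),np.array(s['dist']))[:,0]
    d=np.array(d).reshape(-1,1)
    return np.c_[n[:,0:1]*d,-n[:,1:]*d,-d]@rot(s).T+np.array(s['eye'])
def cloud(s):
    v,u=np.nonzero(s['depth']>0); return np.c_[u,v],world(s,np.c_[u,v],s['depth'][v,u])
E
python3 - <<'E'
from h import *
a=snap('scene','s1');b=snap('top','t1')
print(a['eye'],b['eye'],a['dist'])
print(r.get_state())
cv2.imwrite('pics/both.png',cv2.resize(np.vstack([a['color'],b['color']])[:,:,::-1],(480,600)))
E
```

```text
[-0.10914798 -0.63461435  0.74042683] [ 0.28698052 -0.02432611  1.39308826] [-0.07293083  0.          0.          0.          0.        ]
{'clock': 0.1, 'q': array([-1.29420275,  0.68988643, -0.19451826,  1.56619005,  0.1572938 ,
        0.9025114 , -0.21510782]), 'qd': array([ 0.00214202, -0.00163649,  0.00067063, -0.00315203, -0.00123976,
       -0.00070409,  0.00042786]), 'joint_torque': array([-2.94184283e-03, -5.28498995e+01, -1.27095457e+00, -1.53836775e+01,
       -5.24640502e-02,  2.01551855e-03,  6.38655320e-05]), 'tool_pos': array([0.15021527, 0.60639179, 0.40401183]), 'eef_rot': array([ 1.21070457e-01,  9.92643592e-01, -8.01805877e-04, -4.00686459e-05]), 'contact_force': array([-0.13939533, -0.98376149,  0.22138816]), 'moment': array([0.00017333, 0.04607563, 0.03869786]), 'finger_force': 0.0, 'opening': 0.9973916866469842}
```

View pics/s1.png

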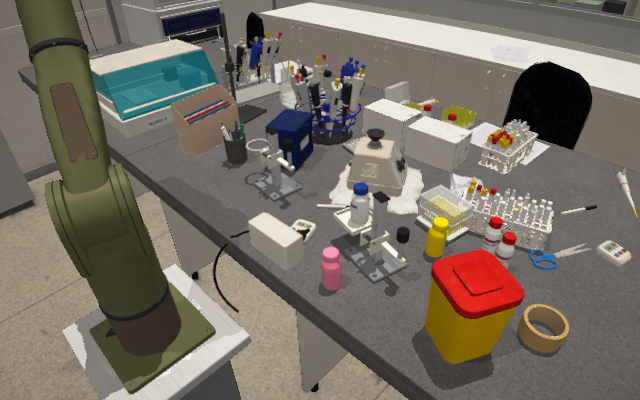

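View pics/t1.png

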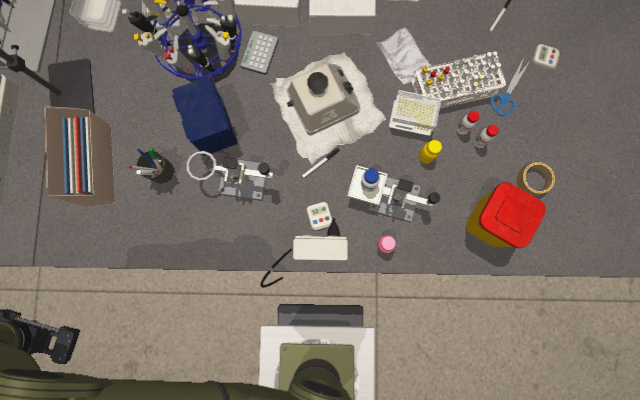

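The tray stand's black knob is at about (434,198) in top and (403,234) in scene. Its tray and bottle are at top (370,180). The ring stand's knob is at about top (264,168). Next I enlarge the tray stand and measure it.

```bash
python3 - <<'E'
from h import *
a=ld('s1');b=ld('t1')
A=cv2.resize(a['color'][170:290,310:430],(480,480),interpolation=2)
B=cv2.resize(b['color'][140:230,340:450],(587,480),interpolation=2)[:,:,:]
B=cv2.resize(B,(312,480)) if 0 else B
im=np.hstack([cv2.resize(A,(360,360)),cv2.resize(B,(440,360))]);cv2.imwrite('pics/c1.png',im[:,:,::-1])
for n,s,box in(('scene',a,(392,415,222,250)),('top',b,(424,445,186,210))):
    uv,p=cloud(s);u0,u1,v0,v1=box
    m=(uv[:,0]>u0)&(uv[:,0]<u1)&(uv[:,1]>v0)&(uv[:,1]<v1)
    c=s['color'][uv[:,1],uv[:,0]].max(1)
    k=m&(p[:,2]>.125)&(p[:,2]<.18)&(c<70)
    q=p[k];print(n,k.sum(),q.min(0),q.max(0),np.median(q,0))
    t=q[q[:,2]>.158];print(' top',len(t),t.mean(0) if len(t) else 0, t.min(0),t.max(0))
# bottle cap, tray via top
uv,p=cloud(b);c=b['color'][uv[:,1],uv[:,0]].astype(int)
m=(abs(uv[:,0]-371)<16)&(abs(uv[:,1]-178)<16)
k=m&(c[:,2]>c[:,0]+60)&(p[:,2]>.1);print('cap',k.sum(),p[k].mean(0),p[k].max(0))
t=(uv[:,0]>340)&(uv[:,0]<450)&(uv[:,1]>140)&(uv[:,1]<230)&(p[:,2]>.17);print('high',p[t].min(0),p[t].max(0),t.sum(),uv[t].mean(0))
E
```

```text
scene 183 [ 0.47814564 -0.31322443  0.12926546] [ 0.50395014 -0.28667599  0.16495843] [ 0.48503822 -0.30285705  0.1576214 ]
 top 90 [ 0.48992477 -0.30069354  0.16248281] [ 0.47828893 -0.31229766  0.15827172] [ 0.50395014 -0.28667599  0.16495843]
top 105 [ 0.48031739 -0.31188991  0.14179135] [ 0.50715596 -0.28484426  0.16734469] [ 0.49243546 -0.29634743  0.1620465 ]
 top 90 [ 0.49383768 -0.29795657  0.16270522] [ 0.481236   -0.31188991  0.15862786] [ 0.50715596 -0.28484426  0.16734469]
cap 149 [ 0.54609135 -0.13526356  0.17957321] [ 0.56445206 -0.11897381  0.18901091]
high [ 0.50135726 -0.234945    0.17041253] [ 0.56445206 -0.11637873  0.21002203] 345 [386.9826087  180.27246377]
```

View pics/c1.png

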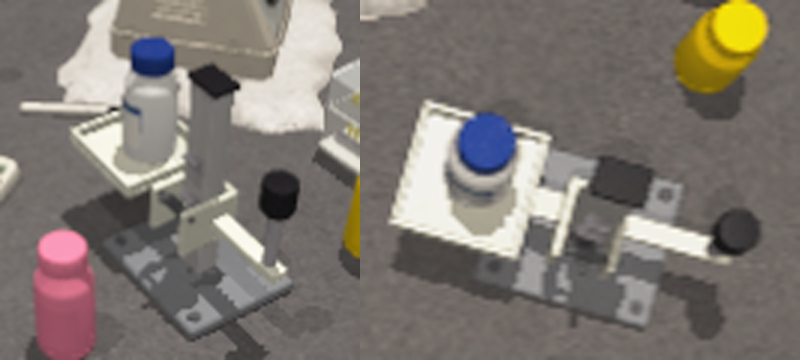

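The enlarged crop agrees. The knob axis is at about (0.492,-0.299) with its top at 0.163. The column lies toward +(0.31,0.95), and the bottle is 0.173 m away, as specified. Next I check clearance along an arc around the base.

```bash
python3 - <<'E'
from h import *
for f in('t1','s1'):
    uv,p=cloud(ld(f)); rr=np.hypot(p[:,0],p[:,1]);az=np.degrees(np.arctan2(p[:,1],p[:,0]))
    for lo in range(-50,80,10):
        m=(az>lo)&(az<=lo+10)&(rr>.45)&(rr<.75)&(p[:,2]<.35)
        print(f,lo,m.sum(),np.round(np.percentile(p[m,2],99.5),3) if m.any() else '',end=' | ')
    print()
# knob: fit radius to each cloud's side/top; surroundings of knob
uv,p=cloud(ld('t1'));d=np.hypot(p[:,0]-.492,p[:,1]+.299)
m=(d>.02)&(d<.13)&(p[:,2]>.11);q=p[m]-[.492,-.299,0];print(q[:,:2]@np.array([[.31,.95],[.95,-.31]]).T[:, :].round(2) .__abs__() .max(0) if 0 else '')
s=q[:,:2]@np.array([.31,.95]);t=q[:,:2]@np.array([.95,-.31]);print('near',m.sum(),s.min(),s.max(),'t',t.min(),t.max())
m=(p[:,2]>.198)&(p[:,2]<.212)&(np.hypot(p[:,0]-.518,p[:,1]+.218)<.03);print('col',p[m].mean(0),m.sum())
# arc sim
T=R.from_quat([.12107,.99264,0,0]);x=np.array([.15,.606,.404])
for i in range(30):
    x=x+T.apply([-.038,0,0]);T=T*R.from_rotvec([0,0,.055]);
    if i%5==4:print(i+1,x.round(3),np.hypot(*x[:2]).round(3),T.as_matrix()[:,1].round(3))
E
```

```text
t1 -50 5036 0.196 | t1 -40 3649 0.164 | t1 -30 3685 0.208 | t1 -20 3559 0.182 | t1 -10 3866 0.136 | t1 0 3842 0.14 | t1 10 3670 0.205 | t1 20 4315 0.207 | t1 30 3806 0.123 | t1 40 3764 0.132 | t1 50 3359 0.007 | t1 60 2113 0.006 | t1 70 3012 0.349 | 
s1 -50 6192 0.194 | s1 -40 2982 0.164 | s1 -30 4892 0.206 | s1 -20 3774 0.18 | s1 -10 3499 0.134 | s1 0 2142 0.136 | s1 10 2483 0.202 | s1 20 3652 0.203 | s1 30 3137 0.122 | s1 40 2231 0.13 | s1 50 1523 0.003 | s1 60 547 0.002 | s1 70 0  | 

near 381 -0.1297561961034731 0.10398305569535816 t -0.030063532491072846 0.027968802325613475
col [ 0.51613976 -0.21611772  0.20496558] 150
5 [0.328 0.541 0.404] 0.632 [0.495 0.869 0.   ]
10 [0.481 0.429 0.404] 0.645 [0.712 0.702 0.   ]
15 [0.598 0.281 0.404] 0.661 [0.876 0.482 0.   ]
20 [0.671 0.106 0.404] 0.679 [0.974 0.226 0.   ]
25 [ 0.693 -0.082  0.404] 0.698 [ 0.999 -0.047  0.   ]
30 [ 0.664 -0.27   0.404] 0.716 [ 0.949 -0.316  0.   ]
```

>>> {"api": "move_arm", "payload": {
  "rows": [
    [-0.02,0,-0.003,0.03,0.088],
    [-0.038,-0.006,-0.002,0.055,0.088],
    [-0.038,-0.006,0,0.055,0.088],
    [-0.038,-0.006,0,0.055,0.088],
    [-0.038,-0.006,0,0.055,0.088],
    [-0.038,-0.006,0,0.055,0.088],
    [-0.038,-0.006,0,0.055,0.088],
    [-0.038,-0.006,0,0.055,0.088],
    [-0.038,-0.006,0,0.055,0.088],
    [-0.038,-0.006,0,0.055,0.088]
  ]
}}

```text
clock: 0.93
tool_pos: [0.4439, 0.3932, 0.4094]
eef_rot: [0.376, 0.927, -0.0, -0.0]
contact_force: [0.6, 0.4, 0.7]
opening: 0.998
finger_force: 0.0
```

>>> {"api": "move_arm", "payload": {
  "rows": [
    [-0.038,-0.006,0,0.055,0.088],
    [-0.038,-0.006,0,0.055,0.088],
    [-0.038,-0.006,0,0.055,0.088],
    [-0.038,-0.006,0,0.055,0.088],
    [-0.038,-0.006,0,0.055,0.088],
    [-0.038,-0.006,0,0.055,0.088],
    [-0.038,-0.006,0,0.055,0.088],
    [-0.02,-0.003,0,0.055,0.088],
    [0,0,0,0,0.088],
    [0,0,0,0,0.088]
  ]
}}

```text
clock: 1.77
tool_pos: [0.5721, 0.1365, 0.4094]
eef_rot: [0.569, 0.822, -0.0, -0.0]
contact_force: [-0.1, 0.1, -0.8]
opening: 0.998
finger_force: 0.0
```

>>> {"api": "move_arm", "payload": {
  "rows": [
    [-0.034,-0.007,0,0.05,0.088],
    [-0.034,-0.007,0,0.05,0.088],
    [-0.034,-0.007,0,0.05,0.088],
    [-0.034,-0.007,0,0.05,0.088],
    [-0.034,-0.007,0,0.05,0.088],
    [-0.034,-0.007,0,0.05,0.088],
    [-0.034,-0.007,0,0.05,0.088],
    [-0.034,-0.007,0,0.05,0.088],
    [-0.034,-0.007,0,0.05,0.088],
    [-0.034,-0.007,0,0.05,0.088]
  ]
}}

```text
clock: 2.6
tool_pos: [0.5502, -0.204, 0.4094]
eef_rot: [0.753, 0.658, 0.001, -0.001]
contact_force: [0.5, -0.3, -0.2]
opening: 0.999
finger_force: 0.0
```

>>> {"api": "move_arm", "payload": {
  "rows": [
    [-0.034,-0.007,0,0.05,0.088],
    [-0.034,-0.007,0,0.05,0.088],
    [-0.024,-0.005,0,0.05,0.088],
    [0,0,0,0,0.088],
    [0,0,0,0,0.088]
  ]
}}

```text
clock: 3.02
tool_pos: [0.5146, -0.2914, 0.4094]
eef_rot: [0.801, 0.599, 0.0, -0.0]
contact_force: [0.2, 0.5, -0.1]
opening: 1.0
finger_force: 0.0
```

```bash
cat > m.py <<'E'
from h import *
import sys
f=sys.argv[1]; s=r.get_state();T=R.from_quat(s['eef_rot']);P=np.array(s['tool_pos'])
w=snap('wrist',f+'w');t=snap('top',f+'t');c=snap('scene',f+'s')
print(P,T.as_matrix().round(3).tolist(),s['clock'])
for n,a in(('w',w),('t',t),('s',c)):
    uv,p=cloud(a);c=a['color'][uv[:,1],uv[:,0]].max(1)
    k=(np.hypot(p[:,0]-.493,p[:,1]+.299)<.03)&(p[:,2]>.157)&(p[:,2]<.17)&(c<80)
    if k.sum()>5:
        q=p[k];m=(q.min(0)+q.max(0))/2;print(n,k.sum(),q.mean(0),m,'tool delta',T.inv().apply(q.mean(0)-P)-[0,0,.147-.0])
cv2.imwrite(f'pics/{f}v.png',np.vstack([cv2.resize(w['color'],(480,300)),cv2.resize(cv2.copyMakeBorder(ld(f+'s')['color'][130:310,270:510],0,0,0,0,0),(480,300))])[:,:,::-1])
E
python3 m.py a
```

```text
[ 0.51457398 -0.29142854  0.40942137] [[0.282, 0.959, -0.0], [0.959, -0.282, 0.001], [0.001, -0.0, -1.0]] 3.0167
w 1025 [ 0.4954104  -0.29750557  0.16234313] [ 0.49499623 -0.29841685  0.16089233] tool delta [-0.01150272 -0.01656917  0.10007283]
s 95 [ 0.49009547 -0.30080469  0.1619324 ] [ 0.49240936 -0.2998161   0.16093597] tool delta [-0.01616899 -0.02073585  0.10048028]
```

View pics/av.png

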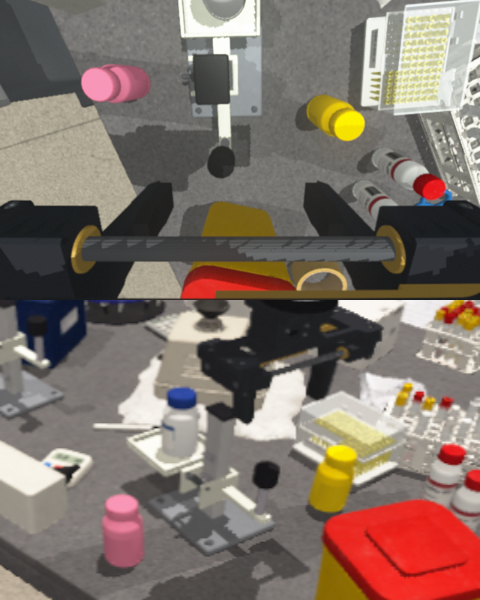

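The wrist view (top half) shows the knob at (221,162), with the column straight above it and the fingers on either side. The scene crop shows the gripper clear of everything. I check where the wrist camera sits relative to the column before descending.

```bash
python3 - <<'E'
from h import *
s=r.get_state();T=R.from_quat(s['eef_rot']);w=ld('aw')
print('cam in tool',T.inv().apply(np.array(w['eye'])-s['tool_pos']),T.inv().as_matrix()@rot(w)[:,2])
E
```

```text
cam in tool [0.0778227  0.00089352 0.02018877] [ 0.31233722  0.00206774 -0.94996905]
```

>>> {"api": "move_arm", "payload": {
  "rows": [
    [-0.006,-0.009,0.01,0,0.088],
    [-0.0066,-0.0088,0.02,0,0.088],
    [0,0,0.02,0,0.088],
    [0,0,0,0,0.088],
    [0,0,0,0,0.088]
  ]
}}

```text
clock: 3.58
tool_pos: [0.4946, -0.2972, 0.3592]
eef_rot: [0.8, 0.6, 0.0, -0.001]
contact_force: [0.6, 0.1, 0.1]
opening: 0.999
finger_force: 0.0
```

The camera stays about 7 cm above the column top, so I descend.

>>> {"api": "move_arm", "payload": {
  "rows": [
    [-0.001,0,0.016,0,0.088],
    [0,0,0.016,0,0.088],
    [0,0,0.016,0,0.088],
    [0,0,0.014,0,0.088],
    [0,0,0,0,0.088],
    [0,0,0,0,0.088]
  ]
}}

```text
clock: 4.08
tool_pos: [0.4945, -0.2993, 0.2984]
eef_rot: [0.8, 0.599, 0.0, 0.0]
contact_force: [-0.3, 0.3, 0.2]
opening: 0.997
finger_force: 0.0
```

```bash
python3 m.py b
```

```text
[ 0.49448981 -0.29930003  0.29837397] [[0.281, 0.96, 0.001], [0.96, -0.281, 0.0], [0.001, 0.001, -1.0]] 4.0833
w 3081 [ 0.49566019 -0.2962454   0.16225899] [ 0.49506093 -0.29768565  0.1607528 ] tool delta [ 0.00318854  0.00013531 -0.01088312]
s 95 [ 0.49024383 -0.30068498  0.16207875] [ 0.49101595 -0.30009879  0.16094946] tool delta [-0.00259598 -0.00381292 -0.01070966]
```

View pics/bv.png

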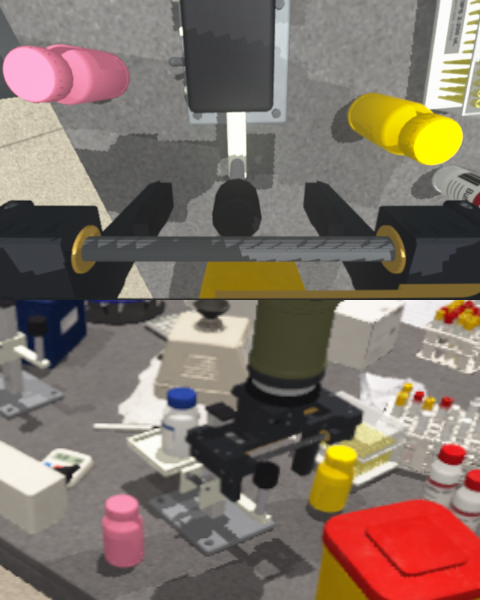

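The wrist view shows the knob at (236,207), centred between the fingers at about 238, so I close.

>>> {"api": "move_arm", "payload": {
  "rows": [
    [0,0,0.001,0,0.06],
    [0,0,0,0,0.04],
    [0,0,0,0,0.02],
    [0,0,0,0,0.02],
    [0,0,0,0,0.02],
    [0,0,0,0,0.02],
    [0,0,0,0,0.02],
    [0,0,0,0,0.02]
  ],
  "newtons": 30
}}

```text
clock: 4.9
tool_pos: [0.4934, -0.3, 0.2966]
eef_rot: [0.801, 0.599, 0.0, -0.0]
contact_force: [-0.1, -0.3, -0.0]
opening: 0.421
finger_force: 0.0
```

>>> {"api": "move_arm", "payload": {
  "rows": [
    [0,0,0,0,0.02],
    [0,0,0,0,0.02],
    [0,0,0,0,0.02],
    [0,0,0,0,0.02],
    [0,0,0,0,0.02]
  ]
}}

```text
clock: 5.32
tool_pos: [0.4935, -0.3, 0.2966]
eef_rot: [0.801, 0.599, 0.0, -0.0]
contact_force: [-0.9, 1.4, -1.2]
opening: 0.302
finger_force: 30.0
```

>>> {"api": "move_arm", "payload": {
  "rows": [
    [0,0,-0.001,0,0.02],
    [0,0,-0.002,0,0.02],
    [0,0,-0.003,0,0.02],
    [0,0,-0.003,0,0.02],
    [0,0,-0.003,0,0.02],
    [0,0,-0.003,0,0.02],
    [0,0,-0.003,0,0.02],
    [0,0,-0.003,0,0.02],
    [0,0,-0.002,0,0.02],
    [0,0,-0.001,0,0.02]
  ]
}}

```text
clock: 6.15
tool_pos: [0.4935, -0.2999, 0.321]
eef_rot: [0.801, 0.599, 0.0, 0.0]
contact_force: [2.3, -1.2, -5.9]
opening: 0.302
finger_force: 30.0
```

>>> {"api": "move_arm", "payload": {
  "rows": [
    [0,0,-0.002,0,0.02],
    [0,0,-0.003,0,0.02],
    [0,0,-0.003,0,0.02],
    [0,0,-0.003,0,0.02],
    [0,0,-0.003,0,0.02],
    [0,0,-0.003,0,0.02],
    [0,0,-0.002,0,0.02],
    [0,0,-0.001,0,0.02],
    [0,0,0,0,0.02],
    [0,0,0,0,0.02]
  ]
}}

```text
clock: 6.98
tool_pos: [0.4934, -0.2999, 0.3409]
eef_rot: [0.801, 0.599, 0.0, 0.0]
contact_force: [2.0, -1.1, -3.6]
opening: 0.302
finger_force: 30.0
```

```bash
cat > k.py <<'E'
from h import *
import sys
f=sys.argv[1]
for n in('scene','wrist','top'):
    a=snap(n,f+n[0]);uv,p=cloud(a);c=a['color'][uv[:,1],uv[:,0]].astype(int)
    k=(np.hypot(p[:,0]-.493,p[:,1]+.299)<.013)&(p[:,2]>.15)&(p[:,2]<.225)&(c.max(1)<80)
    b=(np.hypot(p[:,0]-.546,p[:,1]+.135)<.03)&(c[:,2]>c[:,0]+60)&(p[:,2]>.1)
    print(n,k.sum(),np.percentile(p[k,2],[50,90,98]) if k.sum()>3 else '','cap',b.sum(),p[b].mean(0) if b.any() else '',p[b,2].max() if b.any() else '')
cv2.imwrite(f'pics/{f}v.png',cv2.resize(ld(f+'s')['color'][130:310,270:510],(640,480))[:,:,::-1])
E
python3 k.py c
```

```text
scene 63 [0.20551254 0.20760192 0.2081055 ] cap 152 [ 0.53805502 -0.14030956  0.22019805] 0.22627375445928888
wrist 2652 [0.20679464 0.2075772  0.21588333] cap 0  
top 0  cap 164 [ 0.54595254 -0.13447184  0.22352554] 0.23023628220794579
```

View pics/cv.png

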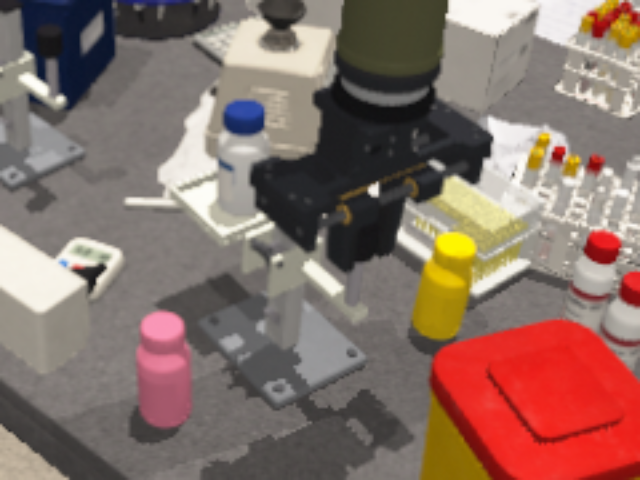

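The carriage is up about 44 mm and the bottle is upright on the tray at (240,170). I lower it gently onto the pawl to catch the notch, checking the force.

>>> {"api": "move_arm", "payload": {
  "rows": [
    [0,0,0.001,0,0.02],
    [0,0,0.001,0,0.02],
    [0,0,0.001,0,0.02],
    [0,0,0.001,0,0.02],
    [0,0,0.0005,0,0.02],
    [0,0,0,0,0.02],
    [0,0,0,0,0.02]
  ]
}}

```text
clock: 7.72
tool_pos: [0.4934, -0.3, 0.3366]
eef_rot: [0.801, 0.599, 0.0, 0.0]
contact_force: [0.1, -0.2, 2.7]
opening: 0.304
finger_force: 30.0
```

The force has reversed to +2.7 N, so the pawl is carrying the carriage. I release slowly.

>>> {"api": "move_arm", "payload": {
  "rows": [
    [0,0,0,0,0.035],
    [0,0,0,0,0.045],
    [0,0,0,0,0.06],
    [0,0,0,0,0.075],
    [0,0,0,0,0.088],
    [0,0,0,0,0.088],
    [0,0,0,0,0.088],
    [0,0,0,0,0.088],
    [0,0,0,0,0.088],
    [0,0,0,0,0.088]
  ]
}}

```text
clock: 8.55
tool_pos: [0.4934, -0.3, 0.3362]
eef_rot: [0.801, 0.599, 0.0, -0.0]
contact_force: [0.4, -0.6, 0.5]
opening: 0.997
finger_force: 0.0
```

>>> {"api": "move_arm", "payload": {
  "rows": [
    [0,0,-0.005,0,0.088],
    [0,0,-0.01,0,0.088],
    [0,0,-0.015,0,0.088],
    [0,0,-0.015,0,0.088],
    [0,0,-0.015,0,0.088],
    [0,0,-0.015,0,0.088],
    [0,0,-0.015,0,0.088],
    [0,0,-0.01,0,0.088],
    [0,0,0,0,0.088],
    [0,0,0,0,0.088]
  ]
}}

```text
clock: 9.38
tool_pos: [0.4934, -0.3, 0.4368]
eef_rot: [0.801, 0.599, 0.0, 0.001]
contact_force: [0.7, 0.5, 0.6]
opening: 0.997
finger_force: 0.0
```

```bash
python3 k.py d
```

```text
scene 105 [0.20214457 0.20349989 0.20456076] cap 154 [ 0.53791144 -0.14010608  0.21574439] 0.2222439722402778
wrist 990 [0.20256848 0.20342986 0.20394925] cap 0  
top 47 [0.20248587 0.20576479 0.20637074] cap 165 [ 0.54619669 -0.13470626  0.21938259] 0.22624270734619456
```

View pics/dv.png

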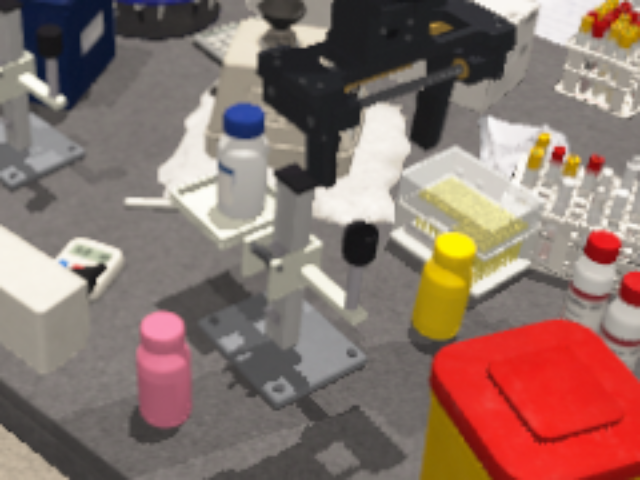

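The knob top is at 0.203, up 40 mm. The bottle is upright in the tray at (240,165), the gripper is clear, and the ring stand hasn't moved.

```bash
python3 -c "
from plant import r
print(r.finish_job())"
```

```text
the job is handed in; nothing more can be done
None
```

I lifted the tray carriage one notch (about 40 mm by camera) and let go; it hangs on its pawl with the bottle upright, the ring stand was not touched, and the job is handed in, though no verdict came back.

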